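# Lock the regulator and set the oiler's needle on the grinder's air unit

## Robot

A 6-joint arm with a two-finger parallel gripper is mounted at the origin on the work surface. World frame = base frame: x ahead of the robot, y to its left, z up, the work surface at z = 0. Lengths are in m, angles in rad, forces in N, time in s.
With the tool pointing down it reaches from about 0.35 to 0.85 m from the base axis. Payload 8.1 kg.
Tool frame: the origin (TCP) lies between the finger pads; the fingertips stand 11 mm ahead of it and the grasp point (between the pads) lies 8 mm behind it (tips_ahead is the z of the fingertips in the tool frame, in m); z points along the fingers, y is the line along which they close (so a half turn about z gives the same grasp; the last joint's range is limited). The gripper opens to 93 mm and grips with 3 to 60 N. Pads are 15 mm wide; open, the fingers measure 128 mm over their backs; the gripper's body (75 mm by 188 mm) begins 65 mm behind the grasp point.
Start: joints at [-1.186, 0.13, 1.488, -0, 1.523, -0.085], TCP at [0.272, -0.535, 0.23] pointing down, gripper open.
Joint ranges: [-2.96, 2.96], [-0.89, 2.26], [0.02, 2.5], [-1.34, 4.48], [0, 2.73], [-2.66, 2.66]. Speed limits (rad/s): [2.39, 2.39, 2.79, 3.14, 3.14, 3.14].

## Interface

Orientations are given as a rotation vector (axis times angle).
In Python, from plant import read_state, read_camera, close_job, tips_ahead gives the robot as it stands. The module is installed in compiled form; this text tells all that it offers.
- The arm moves only by the tool move_arm, never from a script. Its argument "plan" is a list of rows, each a list of 7 numbers: the turn, a rotation vector about the tool's x, y, z in units of 6 degrees (1.0 is 6 degrees), then the shift along the tool's x, y, z in units of 25 mm (1.0 is 25 mm), then the finger opening in mm, from 0 to 93. A call has exactly 10 rows; each row shifts and turns the commanded pose from where the row before left it, along the tool's axes as they then stand; what a row does not reach is not made up. A row lasts 1/10 s, in which the tool goes at most 50 mm and 8.59 degrees, less where a joint would pass 70% of its speed; a pose out of reach is approached as far as the arm can. A call is refused whole if a number of a shift passes 1 or a number of a turn 1, either way. A call with a gripper value outside its range is refused whole. The fingers move at their own pace and stop on an object; "force" is the grip in N (left out, the last holds). Time passes only in rows, so rows that do not move let the fingers close, or fill a call up. It gives the time, the measured TCP pose, the force, the opening and the grip force at its end, in the units of the state.
- read_state(): the state, without advancing time (a new reading comes with each control period).
- read_camera(name): name is "scene" or "top" or "wrist"; returns a dict with "frame" (480x640x3 uint8, red, green, blue), "z_map" (480x640 float32, m along the optical axis (not along the pixel's ray), 0 where there is no reading), "fx", "fy", "cx", "cy" (pixels), "rvec" (rotation vector, rad) and "tvec" (3), from world to camera coordinates, as OpenCV has them. Camera axes: x right, y down, z forward; pixel columns grow to the right and rows downward; lengths in m; the calibration is good to about 2 mm. A picture is of the moment at which its call begins.
- close_job(): hands the job in; it is judged then, once.
The state is a dict: "t": time; "q": joint angles; "dq": joint speeds; "joint_torque": joint torques, N m; "tool_pos": TCP position; "orientation": TCP orientation; "force": force on the tool from outside, world axes, zero at the start; "wrist_torque": the same for the moment, N m; "opening": finger opening in m; "gripper_force": force on a finger pad.
Only numpy, scipy, OpenCV 4.12 (cv2) and the standard library are available. Lean on these libraries where they do the work, as an engineer would, in place of code of your own. Each camera call takes 0.05 s, during which the arm holds its last target. There are 200 camera calls.

## Task

The air unit's pressure is set, so push the regulator's black knob fully down until it is locked, then set the oiler: screw its brass thumbscrew in (clockwise from above) until it seats, then back it off a quarter turn. Finish while still gripping the thumbscrew and holding it there, so that I can tighten the lock ring under it without it creeping. Leave everything else on the bench where it is.

Things in the scene. Friction and masses are not known exactly. Their poses are not given: they have to be found in the camera images.
- air_unit: fixed air service unit, 160 x 250 mm base plate: grey filter-regulator (gauge on its front, black knob on top) and grey oiler (clear dome, dark lock ring, brass thumbscrew on top). Origin on the bench under its middle; z up, y from oiler to regulator, -x the gauge side. Regulator axis 45 mm to +y, oiler axis 45 mm to -y; their 72 mm square bodies end 176 mm up. Flat bar behind, lower than the knobs
- reg_knob_top (a point): centre of the flat top of the regulator's black ribbed knob, 50 mm across and 28 mm high; the top is 230 mm above the bench with the knob up (orange band showing under it) and 223 mm with it locked. z points up
- reg_knob (a joint): how far the regulator's knob is pushed down, in m: 0 up (unlocked), 0.007 fully down (locked, hard stop, orange band covered). It stiffly resists with about 6 N and stays where it is left
- screw_grip (a point): centre of the flat upright blade of the brass thumbscrew, 241 mm above the bench. Blade 26 mm wide (point x, towards the end painted white on top), 8 mm thick (point y), 26 mm high (228 to 254 mm up); z up, the screw's axis; turns with the screw. 12 mm below the blade is the dark lock ring, 21 mm across. Free all round to grip across its thickness from above; regulator knob 90 mm away, lower
- oiler_screw (a joint): turn of the thumbscrew in rad: 0 seated (hard stop), growing as it is unscrewed, anticlockwise seen from above; a quarter turn is 1.571. Starts 0.6 to 1.9 rad open. Light friction, about 0.05 N m; stays where it is left; its height does not change. Seated, the blade lies along the unit's x
- oil_bottle: bystander, to be left alone: amber round bottle with a red cap, 54 mm across, 135 mm tall, standing in front of the air unit; origin at the centre of its underside
- wrench: bystander, to be left alone: steel wrench 170 mm long lying flat behind the air unit; origin on its underside near the middle, x along the tool
- cutting_discs: bystander, to be left alone: flat stack of cutting discs, 115 mm across, 19 mm high; origin at the centre of its underside
- tube_offcut: bystander, to be left alone: steel square-tube offcut, 120 x 40 x 40 mm, lying down; origin at the centre of its underside, x along the tube
- hammer: bystander, to be left alone: hammer 280 mm long lying flat; origin on its underside near the middle, x along the handle towards the head
- angle_grinder: bystander, to be left alone: blue and black air-driven angle grinder (disc off) lying on its side, 380 mm long, with a side handle standing up to 170 mm; origin under its middle, x along the machine towards the disc end

How it is judged:
By the outcome, as a careful person would: the job done as asked, in the order asked, and still so for the second after the job is handed in, while the arm keeps its last pose, push and grip.
It also fails if it takes over 45 s, if anything falls off the work surface, if the arm or the gripper's body presses on something with over 40 N, if the wrist force passes 120 N, or if a joint passes its speed limit or range.

## Working session

There is one attempt and no reset: what is moved stays moved. The work goes in short steps, Python scripts to look and compute and a tool call to move; the robot and the scene stay as the last step left them, time stands still between calls to the robot, and variables do not carry over. Pictures are saved under pics/ and viewed, at most 10 in all, crops included, and the job is handed in when it is done.

Besides the shell and the picture viewer there is one more tool, called after "Request:" in YAML: its name, and indented under it one key for each argument. move_arm: Moves the arm, as the interface text tells. Its arguments: {"type":"object","properties":{"plan":{"type":"array","items":{"type":"array","items":{"type":"number"}}},"force":{"type":"number"}},"required":["plan"]}

```bash
mkdir -p pics
cat > h.py <<'E'
import numpy as np, cv2
from plant import *
def cam(n):
    c=read_camera(n); c['R']=cv2.Rodrigues(np.array(c['rvec'],float))[0]; c['t']=np.array(c['tvec'],float).ravel(); return c
def pts(c):
    z=c['z_map']; v,u=np.mgrid[:480,:640]
    P=np.stack([(u-c['cx'])/c['fx']*z,(v-c['cy'])/c['fy']*z,z],-1)
    return (P-c['t'])@c['R']   # world
def ray(c,u,v,h):
    d=np.array([(u-c['cx'])/c['fx'],(v-c['cy'])/c['fy'],1])@c['R']; o=-c['t']@c['R']
    return o+d*(h-o[2])/d[2]
def save(n,img): cv2.imwrite('pics/'+n+'.png',cv2.cvtColor(img,cv2.COLOR_RGB2BGR))
def Rt(): return cv2.Rodrigues(np.array(read_state()['orientation'],float))[0]
E
python3 - <<'E'
from h import *
s=read_state(); print(s['tool_pos'],s['orientation'],s['force'],s['opening'],tips_ahead)
for n in('scene','top'):
    c=cam(n); save(n,c['frame']); print(n,-c['t']@c['R'],c['fx'])
    np.save(n+'.npy',pts(c))
E
```

```text
[ 0.27142086 -0.53447783  0.22857357] [-3.05355395e+00 -7.30672939e-01  4.31828030e-04] [ 0.27840322 -0.3217001  -0.52664801] 0.09282045917312284 0.011
scene [ 0.94666132 -0.52637563  1.14420603] 451.75462715383105
top [0.45322924 0.06722099 1.63006156] 505.55062242817877
```

View pics/scene.png

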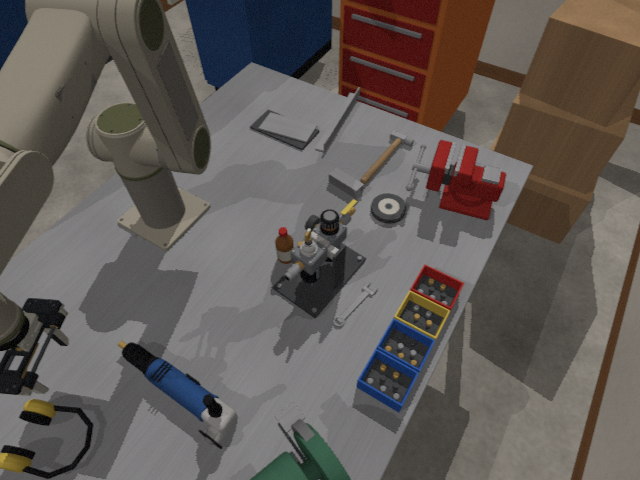

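View pics/top.png

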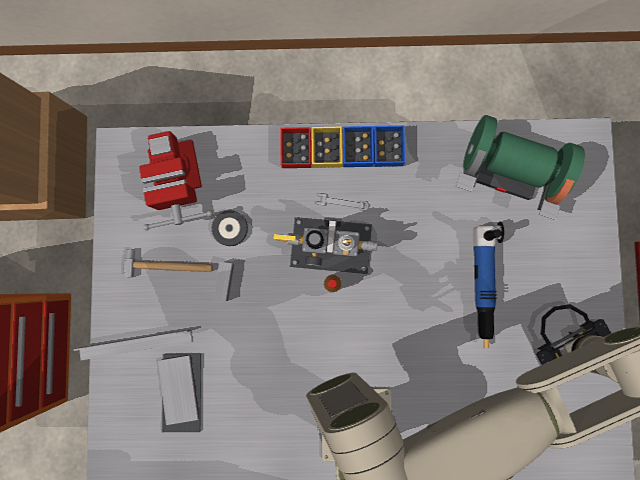

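The top view shows the regulator knob at about (316,239), the thumbscrew at about (348,242) and the bottle at (332,284). The scene view shows the knob at (330,220) and the screw at (308,238). Next I'll measure these and view an enlarged crop.

Run:
```python
from h import *
c=cam('top'); P=pts(c)
print('knob',ray(c,316,239,.23),'screw',ray(c,348,242,.254))
z=P[...,2]
sub=(slice(200,290),slice(260,390))
Q=P[sub].reshape(-1,3)
k=Q[(Q[:,2]>.222)&(Q[:,2]<.235)]; print('knob pts',len(k),k.mean(0),k.min(0),k.max(0))
k=Q[(Q[:,2]>.243)&(Q[:,2]<.262)]; print('screw',len(k),k.mean(0),k.min(0),k.max(0))
f=c['frame'][200:290,260:390]
# plate: dark low points
m=((f.max(2)<75)&(z[sub]>.003)&(z[sub]<.03)).astype(np.uint8)
cs=max(cv2.findContours(m,0,2)[0],key=cv2.contourArea); print(cv2.minAreaRect(np.vstack([x for x in cv2.findContours(m,0,2)[0] if cv2.contourArea(x)>15])))
save('crop',cv2.resize(f,None,fx=6,fy=6,interpolation=cv2.INTER_CUBIC))
```

```text
knob [0.56152636 0.11140551 0.23      ] screw [0.55017672 0.02349909 0.254     ]
knob pts 254 [0.56213701 0.11406613 0.22896804] [0.53930668 0.01727671 0.22208163] [0.58726226 0.14215969 0.23498277]
screw 28 [0.55372003 0.02798557 0.25316956] [0.54838736 0.01517165 0.24318457] [0.55873802 0.03986381 0.2586733 ]
((70.75819396972656, 45.15983581542969), (77.4080581665039, 49.794654846191406), 5.194429397583008)
```

View pics/crop.png

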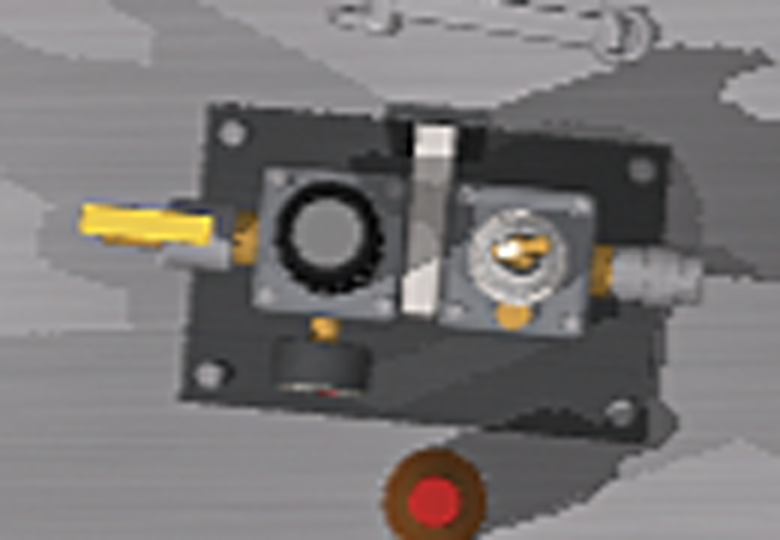

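The crop shows the knob up with its centre at crop (325,232). The blade lies roughly along world y: its white end is at (505,250) and its other end at (548,243). That puts it about 1.9 rad open, with the unit yawed about -5°. I'll lift and turn first, then traverse.

Request:
move_arm:
  plan:
    - [0, 0, -1, 0, 0, -0.4, 93]
    - [0, 0, -1, 0, 0, -0.4, 93]
    - [0, 0, -1, 0, 0, -0.4, 93]
    - [0, 0, -1, 0, 0, -0.4, 93]
    - [0, 0, -1, 0, 0, -0.4, 93]
    - [0, 0, -1, 0, 0, -0.4, 93]
    - [0, 0, -1, 0, 0, -0.4, 93]
    - [0, 0, -1, 0, 0, -0.4, 93]
    - [0, 0, -1, 0, 0, -0.4, 93]
    - [0, 0, -1, 0, 0, -0.4, 93]

```text
t: 1.15
tool_pos: [0.2716, -0.5348, 0.3296]
orientation: [-2.275, -2.165, -0.0]
force: [-0.6, 0.7, -0.1]
opening: 0.0932
gripper_force: 0.0
```

```bash
cat >> h.py <<'E'
def go(x,y,z=None):
    s=read_state(); R=Rt(); p=np.array(s['tool_pos']); g=np.array([x,y,p[2] if z is None else z])
    print('pos',p.round(4),'yaw',np.degrees(np.arctan2(R[1,0],R[0,0])).round(1),'tilt',(R[:2,2]).round(4),'q',np.round(s['q'],2),'F',np.round(s['force'],1),'op',s['opening'])
    print('tool shift units',((g-p)@R/.025).round(2))
E
python3 - <<'E'
from h import *
go(.563,.115)
E
```

```text
pos [ 0.2716 -0.5348  0.3296] yaw 87.2 tilt [-0.0003  0.0008] q [-1.19  0.11  1.33  0.    1.7  -1.14] F [-0.6  0.7 -0.1] op 0.09317486176136179
tool shift units [2.654e+01 1.036e+01 2.000e-02]
```

Request:
move_arm:
  plan:
    - [0, 0, 0, 0.9, 0.4, 0, 93]
    - [0, 0, 0, 1, 0.4, 0, 93]
    - [0, 0, 0, 1, 0.4, 0, 93]
    - [0, 0, 0, 1, 0.4, 0, 93]
    - [0, 0, 0, 1, 0.4, 0, 93]
    - [0, 0, 0, 1, 0.4, 0, 93]
    - [0, 0, 0, 1, 0.4, 0, 93]
    - [0, 0, 0, 1, 0.4, 0, 93]
    - [0, 0, 0, 1, 0.4, 0, 93]
    - [0, 0, 0, 1, 0.4, 0, 93]

```text
t: 2.15
tool_pos: [0.385, -0.2921, 0.3293]
orientation: [-2.28, -2.161, 0.0]
force: [-0.0, -0.9, -0.1]
opening: 0.0927
gripper_force: 0.0
```

Request:
move_arm:
  plan:
    - [0, 0, 0, 1, 0.4, 0, 93]
    - [0, 0, 0, 1, 0.4, 0, 93]
    - [0, 0, 0, 1, 0.4, 0, 93]
    - [0, 0, 0, 1, 0.4, 0, 93]
    - [0, 0, 0, 1, 0.4, 0, 93]
    - [0, 0, 0, 1, 0.4, 0, 93]
    - [0, 0, 0, 1, 0.4, 0, 93]
    - [0, 0, 0, 1, 0.4, 0, 93]
    - [0, 0, 0, 1, 0.4, 0, 93]
    - [0, 0, 0, 1, 0.4, 0, 93]

```text
t: 3.15
tool_pos: [0.4983, -0.0479, 0.3294]
orientation: [-2.28, -2.161, 0.0]
force: [0.0, 0.5, 0.1]
opening: 0.0927
gripper_force: 0.0
```

Run:
```python
from h import *
go(.563,.115)
c=cam('wrist'); save('w1',c['frame']); print(-c['t']@c['R'],c['R'][2])
```

```text
pos [ 0.4983 -0.0479  0.3294] yaw 86.9 tilt [-0.0004  0.0001] q [-0.2  -0.16  1.6  -0.    1.71 -0.14] F [0.  0.5 0.1] op 0.09270064327895916
tool shift units [ 6.64  2.23 -0.  ]
[0.50221394 0.02356166 0.48508545] [-0.01535766 -0.25639747 -0.96644942]
```

View pics/w1.png

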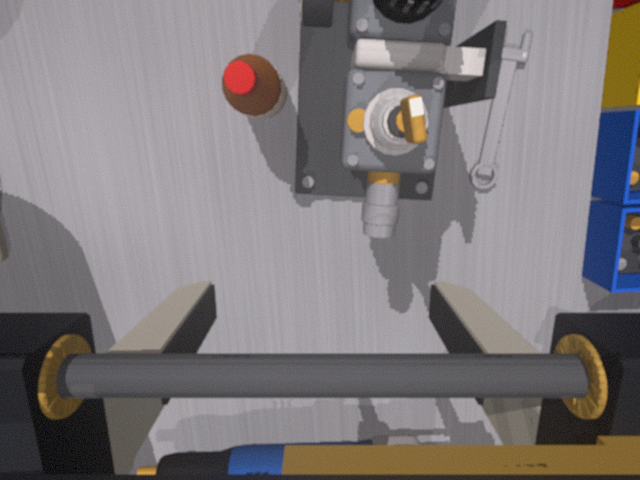

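The wrist view shows the thumbscrew blade at (413,118) with its white end uppermost at (412,104). The knob is cut off at the top, at (408,5). I'll measure the blade from the depth of its flat top.

```bash
cat >> h.py <<'E'
def blade(c,u0,u1,v0,v1):
    P=pts(c)[v0:v1,u0:u1]; m=(P[...,2]>.249)&(P[...,2]<.262)
    q=P[m]; print('n',len(q),'z',np.median(q[:,2]))
    # cast mask pixels at z=.254
    v,u=np.nonzero(m); W=np.array([ray(c,a+u0,b+v0,.254)[:2] for a,b in zip(u,v)])
    r=cv2.minAreaRect((W*1e3).astype(np.float32)); print(r); print(cv2.boxPoints(r))
    f=c['frame'][v0:v1,u0:u1].astype(int); w=m&(f.min(2)>170)
    wv,wu=np.nonzero(w); Q=np.array([ray(c,a+u0,b+v0,.254)[:2] for a,b in zip(wu,wv)]); print('white',len(Q),Q.mean(0) if len(Q) else None)
    d=cv2.fitLine((W*1e3).astype(np.float32),cv2.DIST_L2,0,.01,.01).ravel(); print('dir deg',np.degrees(np.arctan2(d[1],d[0])))
E
python3 - <<'E'
from h import *
c=cam('wrist'); blade(c,370,450,70,170)
E
```

```text
n 746 z 0.25431891701349124
((552.789794921875, 27.576160430908203), (8.699827194213867, 25.6552791595459), 8.883214950561523)
[[546.5112    39.578217]
 [550.4729    14.230669]
 [559.06836   15.574104]
 [555.1067    40.921654]]
white 223 [0.55278531 0.03391976]
dir deg -81.012695
```

Request:
move_arm:
  plan:
    - [0, 0, 0, 0.9, 0.4, 0, 60]
    - [0, 0, 0, 0.9, 0.4, 0, 30]
    - [0, 0, 0, 0.9, 0.4, 0, 0]
    - [0, 0, 0, 0.9, 0.4, 0, 0]
    - [0, 0, 0, 0, 0, 0, 0]
    - [0, 0, 0, 0, 0, 0, 0]
    - [0, 0, 0, 0, 0, 0, 0]
    - [0, 0, 0, 0, 0, 0, 0]
    - [0, 0, 0, 0, 0, 0, 0]
    - [0, 0, 0, 0, 0, 0, 0]

```text
t: 4.25
tool_pos: [0.5428, 0.0382, 0.3298]
orientation: [2.281, 2.16, 0.0]
force: [0.3, -0.8, -0.2]
opening: 0.0178
gripper_force: 0.0
```

Run:
```python
from h import *
go(.563,.115)
c=cam('wrist'); save('w2',c['frame']); 
P=pts(c); z=P[...,2]; m=(z>.225)&(z<.236)&(P[...,0]>.5)&(P[...,0]<.62)&(P[...,1]>.08)&(P[...,1]<.15)
W=(P[m][:,:2]*1e3).astype(np.float32); print(len(W),P[m].mean(0),cv2.minEnclosingCircle(W))
```

```text
pos [0.5428 0.0382 0.3298] yaw 86.9 tilt [ 0.0002 -0.0001] q [-0.02 -0.04  1.48 -0.    1.7   0.03] F [ 0.3 -0.8 -0.2] op 0.01780014226114778
tool shift units [ 3.11  0.64 -0.  ]
5411 [0.56278608 0.11745942 0.23017278] ((563.0418701171875, 116.79396057128906), 25.636823654174805)
```

View pics/w2.png

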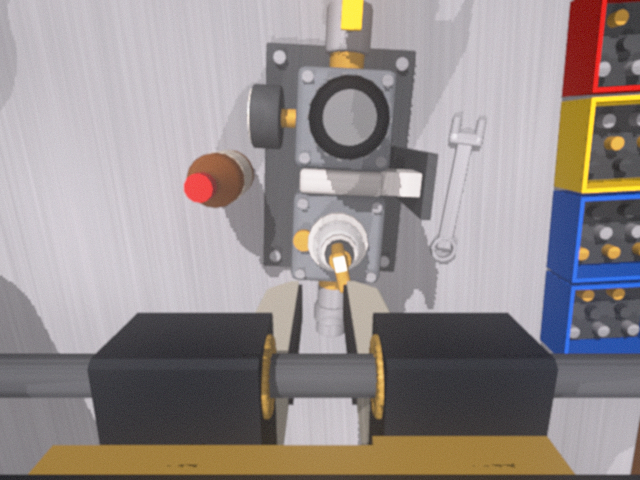

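The view shows the knob centred at (349,117) and the blade at (339,262). The knob is at (0.563, 0.117, 0.230) and the blade at (0.5528, 0.0276), 90.0 mm apart as they should be. That gives a unit yaw of -6.5° and the screw about 1.84 rad open. I'll go over the knob and down.

Request:
move_arm:
  plan:
    - [0, 0, 0, 0.8, 0.16, 0, 0]
    - [0, 0, 0, 0.8, 0.16, 0, 0]
    - [0, 0, 0, 0.8, 0.16, 0, 0]
    - [0, 0, 0, 0.8, 0.16, 0, 0]
    - [0, 0, 0, 0, 0, 0.6, 0]
    - [0, 0, 0, 0, 0, 0.6, 0]
    - [0, 0, 0, 0, 0, 0.6, 0]
    - [0, 0, 0, 0, 0, 0.6, 0]
    - [0, 0, 0, 0, 0, 0.6, 0]
    - [0, 0, 0, 0, 0, 0, 0]

```text
t: 5.3
tool_pos: [0.5616, 0.1171, 0.2511]
orientation: [-2.279, -2.158, 0.006]
force: [-0.5, 0.5, -0.7]
opening: 0.0008
gripper_force: 0.0
```

Run:
```python
from h import *
go(.563,.117,.234)
```

```text
pos [0.5616 0.1171 0.2511] yaw 86.9 tilt [-0.0049 -0.0006] q [ 0.12  0.06  1.53 -0.    1.56  0.17] F [-0.5  0.5 -0.7] op 0.0007611773837515182
tool shift units [-0.    0.06  0.68]
```

Request:
move_arm:
  plan:
    - [0, 0, 0, 0, 0, 0.1, 0]
    - [0, 0, 0, 0, 0, 0.1, 0]
    - [0, 0, 0, 0, 0, 0.1, 0]
    - [0, 0, 0, 0, 0, 0.1, 0]
    - [0, 0, 0, 0, 0, 0.05, 0]
    - [0, 0, 0, 0, 0, 0.05, 0]
    - [0, 0, 0, 0, 0, 0.05, 0]
    - [0, 0, 0, 0, 0, 0, 0]
    - [0, 0, 0, 0, 0, 0, 0]
    - [0, 0, 0, 0, 0, 0, 0]

```text
t: 6.3
tool_pos: [0.5632, 0.1178, 0.241]
orientation: [2.28, 2.161, 0.0]
force: [-0.0, 0.3, 0.1]
opening: 0.0002
gripper_force: 0.4
```

Request:
move_arm:
  plan:
    - [0, 0, 0, 0, 0, 0.06, 0]
    - [0, 0, 0, 0, 0, 0.06, 0]
    - [0, 0, 0, 0, 0, 0.06, 0]
    - [0, 0, 0, 0, 0, 0.06, 0]
    - [0, 0, 0, 0, 0, 0.04, 0]
    - [0, 0, 0, 0, 0, 0, 0]
    - [0, 0, 0, 0, 0, 0, 0]
    - [0, 0, 0, 0, 0, 0, 0]
    - [0, 0, 0, 0, 0, 0, 0]
    - [0, 0, 0, 0, 0, 0, 0]

```text
t: 7.3
tool_pos: [0.5633, 0.1178, 0.2344]
orientation: [2.28, 2.161, 0.001]
force: [-1.7, 0.1, 5.9]
opening: 0.0003
gripper_force: 2.7
```

Request:
move_arm:
  plan:
    - [0, 0, 0, 0, 0, 0.03, 0]
    - [0, 0, 0, 0, 0, 0.02, 0]
    - [0, 0, 0, 0, 0, 0, 0]
    - [0, 0, 0, 0, 0, 0, 0]
    - [0, 0, 0, 0, 0, 0, 0]
    - [0, 0, 0, 0, 0, 0, 0]
    - [0, 0, 0, 0, 0, 0, 0]
    - [0, 0, 0, 0, 0, 0, 0]
    - [0, 0, 0, 0, 0, 0, 0]
    - [0, 0, 0, 0, 0, 0, 0]

```text
t: 8.3
tool_pos: [0.5634, 0.1178, 0.2343]
orientation: [2.28, 2.16, 0.002]
force: [-3.9, -1.0, 10.9]
opening: 0.001
gripper_force: 5.7
```

Request:
move_arm:
  plan:
    - [0, 0, 0, 0, 0, 0.03, 0]
    - [0, 0, 0, 0, 0, 0.03, 0]
    - [0, 0, 0, 0, 0, 0.03, 0]
    - [0, 0, 0, 0, 0, 0, 0]
    - [0, 0, 0, 0, 0, 0, 0]
    - [0, 0, 0, 0, 0, 0, 0]
    - [0, 0, 0, 0, 0, 0, 0]
    - [0, 0, 0, 0, 0, 0, 0]
    - [0, 0, 0, 0, 0, 0, 0]
    - [0, 0, 0, 0, 0, 0, 0]

```text
t: 9.3
tool_pos: [0.5635, 0.1179, 0.2342]
orientation: [2.279, 2.16, 0.003]
force: [-10.8, -1.6, 22.7]
opening: 0.0
gripper_force: 11.5
```

Force rises sharply with no further travel, so the knob is at its stop. I'll retreat up, then check it.

Request:
move_arm:
  plan:
    - [0, 0, 0, 0, 0, -0.5, 0]
    - [0, 0, 0, 0, 0, -1, 0]
    - [0, 0, 0, 0, 0, -1, 0]
    - [0, 0, 0, -0.6, 0, -0.5, 30]
    - [0, 0, 0, -0.8, 0, 0, 30]
    - [0, 0, 0, -0.8, 0, 0, 30]
    - [0, 0, 0, -0.8, 0, 0, 30]
    - [0, 0, 0, -0.6, 0, 0, 30]
    - [0, 0, 0, 0, 0, 0, 30]
    - [0, 0, 0, 0, 0, 0, 30]

```text
t: 10.3
tool_pos: [0.5583, 0.0276, 0.3051]
orientation: [-2.281, -2.159, -0.0]
force: [-0.0, -0.3, 0.6]
opening: 0.0304
gripper_force: 0.0
```

Run:
```python
from h import *
go(.5528,.0276,.285)
c=cam('wrist'); 
P=pts(c); z=P[...,2]; m=(z>.215)&(z<.236)&(P[...,0]>.5)&(P[...,0]<.62)&(P[...,1]>.08)&(P[...,1]<.15)
mm=m&(np.hypot(P[...,0]-.563,P[...,1]-.117)<.018); print('knob z',np.median(P[mm][:,2]),mm.sum())
c2=cam('scene'); P=pts(c2); mm=(np.hypot(P[...,0]-.563,P[...,1]-.117)<.018)&(P[...,2]>.21); print('scene knob z',np.median(P[mm][:,2]),mm.sum())
save('s2',cv2.resize(c2['frame'][190:290,260:380],None,fx=5,fy=5))
```

```text
pos [0.5583 0.0276 0.3051] yaw 86.9 tilt [-0.0004  0.0004] q [-0.04  0.    1.49  0.    1.65  0.01] F [-0.  -0.3  0.6] op 0.030361071677609815
tool shift units [-0.01 -0.22  0.8 ]
knob z 0.22408585527644348 3585
scene knob z 0.22271291244142224 14
```

View pics/s2.png

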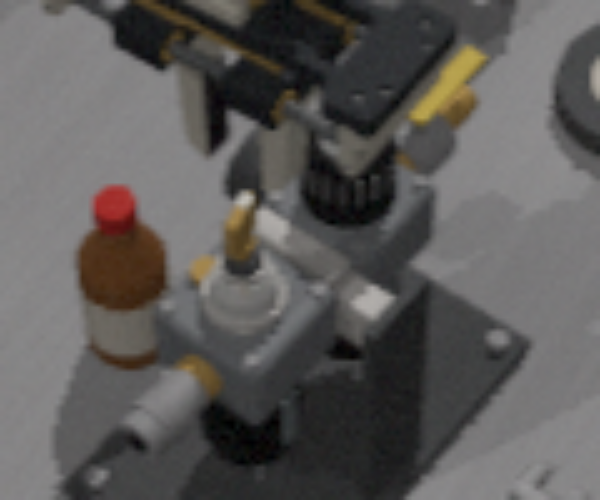

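Scene crop: the knob at (348,185) sits right down on the body with no orange band, at 223–224 mm. The blade at (240,230) is clear. I'll align with the blade (99°) and descend.

Request:
move_arm:
  plan:
    - [0, 0, 0, 0, -0.22, 0, 30]
    - [0, 0, -1, 0, 0, 0, 30]
    - [0, 0, -1, 0, 0, 0, 30]
    - [0, 0, 0, 0, 0, 0.4, 30]
    - [0, 0, 0, 0, 0, 0.4, 30]
    - [0, 0, 0, 0, 0, 0.4, 30]
    - [0, 0, 0, 0, 0, 0.2, 30]
    - [0, 0, 0, 0, 0, 0, 30]
    - [0, 0, 0, 0, 0, 0, 30]
    - [0, 0, 0, 0, 0, 0, 30]

```text
t: 11.4
tool_pos: [0.5531, 0.0282, 0.2709]
orientation: [2.042, 2.387, 0.001]
force: [0.3, 0.5, 0.5]
opening: 0.0298
gripper_force: 0.0
```

Run:
```python
from h import *
go(.5528,.0276,.235)
c=cam('wrist'); blade(c,200,440,150,400); save('w3',c['frame'])
```

```text
pos [0.5531 0.0282 0.2709] yaw 98.9 tilt [ 0.0009 -0.    ] q [-0.04 -0.01  1.56  0.    1.59 -0.2 ] F [0.3 0.5 0.5] op 0.029830978369466753
tool shift units [-0.02 -0.02  1.44]
n 1028 z 0.25441589453825836
((552.243896484375, 28.750709533691406), (26.568735122680664, 43.44244384765625), 87.64523315429688)
[[529.9952    16.370014]
 [573.40094   14.585103]
 [574.4926    41.131405]
 [531.08685   42.916317]]
white 328 [0.55220002 0.03356047]
dir deg -80.6251
```

View pics/w3.png

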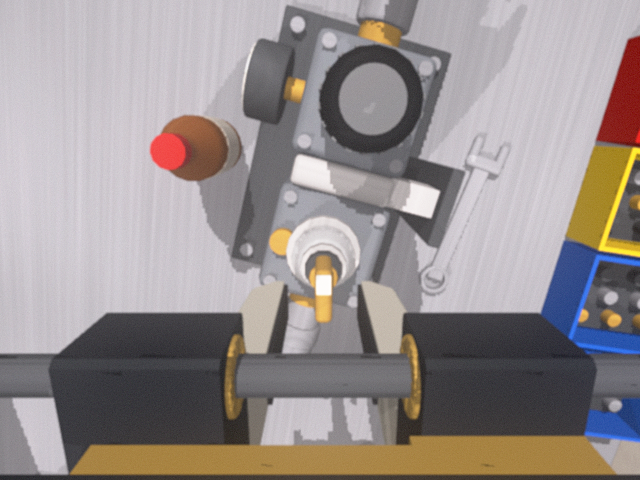

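The blade stands centred between the open fingers at (323,288) and lies along the tool x. I'll go down and close.

Request:
move_arm:
  plan:
    - [0, 0, 0, 0, 0, 0.4, 30]
    - [0, 0, 0, 0, 0, 0.4, 30]
    - [0, 0, 0, 0, 0, 0.4, 30]
    - [0, 0, 0, 0, 0, 0.24, 30]
    - [0, 0, 0, 0, 0, 0, 20]
    - [0, 0, 0, 0, 0, 0, 0]
    - [0, 0, 0, 0, 0, 0, 0]
    - [0, 0, 0, 0, 0, 0, 0]
    - [0, 0, 0, 0, 0, 0, 0]
    - [0, 0, 0, 0, 0, 0, 0]
  force: 20

```text
t: 12.45
tool_pos: [0.5535, 0.0282, 0.235]
orientation: [2.041, 2.386, 0.002]
force: [4.6, -0.2, 0.5]
opening: 0.0077
gripper_force: 20.0
```

Run:
```python
from h import *
go(.5528,.0276,.235); s=read_state(); print(s['wrist_torque'],s['gripper_force'])
```

```text
pos [0.5535 0.0282 0.235 ] yaw 98.9 tilt [0.0018 0.0001] q [-0.04  0.    1.61  0.    1.53 -0.2 ] F [ 4.6 -0.2  0.5] op 0.007696626802102061
tool shift units [-0.02 -0.03 -0.  ]
[ 0.02529106 -0.78182496  0.02104959] 19.999882980482653
```

Request:
move_arm:
  plan:
    - [0, 0, 0, 0, 0.03, 0, 0]
    - [0, 0, 0.5, 0, 0, 0, 0]
    - [0, 0, 1, 0, 0, 0, 0]
    - [0, 0, 1, 0, 0, 0, 0]
    - [0, 0, 1, 0, 0, 0, 0]
    - [0, 0, 1, 0, 0, 0, 0]
    - [0, 0, 1, 0, 0, 0, 0]
    - [0, 0, 1, 0, 0, 0, 0]
    - [0, 0, 0.5, 0, 0, 0, 0]
    - [0, 0, 0, 0, 0, 0, 0]

```text
t: 13.45
tool_pos: [0.5544, 0.0281, 0.235]
orientation: [2.762, 1.494, 0.002]
force: [5.0, -1.3, 1.2]
opening: 0.0079
gripper_force: 20.0
```

Run:
```python
from h import *
go(.5528,.0276,.235); s=read_state(); print(s['wrist_torque'],s['gripper_force'])
```

```text
pos [0.5544 0.0281 0.235 ] yaw 56.8 tilt [ 0.002  -0.0004] q [-0.04  0.    1.61 -0.    1.52  0.54] F [ 5.  -1.3  1.2] op 0.007879478276724026
tool shift units [-0.05 -0.04 -0.  ]
[-0.23148798 -0.90428905 -0.05966033] 20.001655641244724
```

Request:
move_arm:
  plan:
    - [0, 0, 0.5, 0, 0, 0, 0]
    - [0, 0, 1, 0, 0, 0, 0]
    - [0, 0, 1, 0, 0, 0, 0]
    - [0, 0, 1, 0, 0, 0, 0]
    - [0, 0, 1, 0, 0, 0, 0]
    - [0, 0, 1, 0, 0, 0, 0]
    - [0, 0, 1, 0, 0, 0, 0]
    - [0, 0, 1, 0, 0, 0, 0]
    - [0, 0, 0.5, 0, 0, 0, 0]
    - [0, 0, 0, 0, 0, 0, 0]

```text
t: 14.45
tool_pos: [0.5549, 0.0272, 0.235]
orientation: [3.13, 0.241, 0.005]
force: [9.0, -4.5, -0.8]
opening: 0.0079
gripper_force: 20.0
```

Run:
```python
from h import *
go(.5528,.0276,.235); s=read_state(); print(s['wrist_torque'],s['gripper_force'])
```

```text
pos [0.5549 0.0272 0.235 ] yaw 8.8 tilt [ 0.0031 -0.0017] q [-0.04  0.01  1.61 -0.    1.52  1.38] F [ 9.  -4.5 -0.8] op 0.007882362512953324
tool shift units [-0.08 -0.03 -0.  ]
[-0.68660119 -1.36044025  0.03120845] 20.00111783738248
```

Request:
move_arm:
  plan:
    - [0, 0, 0, 0.05, 0.04, 0, 0]
    - [0, 0, 0.3, 0, 0, 0, 0]
    - [0, 0, 0.3, 0, 0, 0, 0]
    - [0, 0, 0.3, 0, 0, 0, 0]
    - [0, 0, 0.3, 0, 0, 0, 0]
    - [0, 0, 0.3, 0, 0, 0, 0]
    - [0, 0, 0.3, 0, 0, 0, 0]
    - [0, 0, 0.3, 0, 0, 0, 0]
    - [0, 0, 0, 0, 0, 0, 0]
    - [0, 0, 0, 0, 0, 0, 0]

```text
t: 15.45
tool_pos: [0.5551, 0.027, 0.235]
orientation: [3.139, -0.1, 0.001]
force: [-0.7, -3.8, 5.3]
opening: 0.008
gripper_force: 20.0
```

Run:
```python
from h import *
go(.5528,.0276,.235); s=read_state(); print(s['wrist_torque'],s['joint_torque'][5],s['gripper_force'])
```

```text
pos [0.5551 0.027  0.235 ] yaw -3.6 tilt [ 0.0004 -0.0009] q [-0.04  0.01  1.61 -0.    1.53  1.59] F [-0.7 -3.8  5.3] op 0.008015878701299935
tool shift units [-0.09 -0.02 -0.  ]
[-0.66473436  0.05479512 -0.04814239] 0.007794163248036057 20.001475556055084
```

Request:
move_arm:
  plan:
    - [0, 0, 0.2, 0, 0.03, 0, 0]
    - [0, 0, 0.2, 0, 0, 0, 0]
    - [0, 0, 0.2, 0, 0, 0, 0]
    - [0, 0, 0.2, 0, 0, 0, 0]
    - [0, 0, 0, 0, 0, 0, 0]
    - [0, 0, 0, 0, 0, 0, 0]
    - [0, 0, 0, 0, 0, 0, 0]
    - [0, 0, 0, 0, 0, 0, 0]
    - [0, 0, 0, 0, 0, 0, 0]
    - [0, 0, 0, 0, 0, 0, 0]

```text
t: 16.45
tool_pos: [0.555, 0.0268, 0.235]
orientation: [-3.133, 0.23, -0.001]
force: [0.2, -1.6, 5.3]
opening: 0.0082
gripper_force: 20.5
```

Run:
```python
from h import *
go(.5528,.0276,.235); s=read_state(); print(s['wrist_torque'],s['joint_torque'][5],s['gripper_force'])
```

```text
pos [0.555  0.0268 0.235 ] yaw -8.4 tilt [ 0.0005 -0.    ] q [-0.04  0.01  1.61  0.    1.53  1.67] F [ 0.2 -1.6  5.3] op 0.008209258806039574
tool shift units [-0.09 -0.02 -0.  ]
[-0.28079184 -0.0336669   0.29266399] 0.3480756841599941 20.52512526512146
```

Request:
move_arm:
  plan:
    - [0, 0, -0.2, 0, 0, 0, 0]
    - [0, 0, 0, 0, 0, 0, 0]
    - [0, 0, 0, 0, 0, 0, 0]
    - [0, 0, 0, 0, 0, 0, 0]
    - [0, 0, 0, 0, 0, 0, 0]
    - [0, 0, 0, 0, 0, 0, 0]
    - [0, 0, 0, 0, 0, 0, 0]
    - [0, 0, 0, 0, 0, 0, 0]
    - [0, 0, 0, 0, 0, 0, 0]
    - [0, 0, 0, 0, 0, 0, 0]

```text
t: 17.45
tool_pos: [0.555, 0.0269, 0.2349]
orientation: [-3.135, 0.197, -0.001]
force: [-0.9, -2.0, 4.2]
opening: 0.0082
gripper_force: 20.1
```

Run:
```python
from h import *
go(.5528,.0276,.235); s=read_state(); print(s['wrist_torque'],s['joint_torque'][5],s['gripper_force'])
```

```text
pos [0.555  0.0269 0.2349] yaw -7.2 tilt [0.0005 0.    ] q [-0.04  0.01  1.61  0.    1.53  1.65] F [-0.9 -2.   4.2] op 0.00822561800329381
tool shift units [-0.09 -0.02 -0.  ]
[-0.26072691 -0.0649833   0.23199865] 0.2698263432830572 20.14668151270598
```

Request:
move_arm:
  plan:
    - [0, 0, -0.2, 0, 0, 0, 0]
    - [0, 0, 0, 0, 0, 0, 0]
    - [0, 0, 0, 0, 0, 0, 0]
    - [0, 0, 0, 0, 0, 0, 0]
    - [0, 0, 0, 0, 0, 0, 0]
    - [0, 0, 0, 0, 0, 0, 0]
    - [0, 0, 0, 0, 0, 0, 0]
    - [0, 0, 0, 0, 0, 0, 0]
    - [0, 0, 0, 0, 0, 0, 0]
    - [0, 0, 0, 0, 0, 0, 0]

```text
t: 18.45
tool_pos: [0.555, 0.0268, 0.235]
orientation: [-3.137, 0.164, -0.001]
force: [0.2, -1.1, 5.6]
opening: 0.0083
gripper_force: 20.0
```

Run:
```python
from h import *
go(.5528,.0276,.235); s=read_state(); print(s['wrist_torque'],s['joint_torque'][5],s['gripper_force'])
```

```text
pos [0.555  0.0268 0.235 ] yaw -6.0 tilt [0.0005 0.0001] q [-0.04  0.01  1.61  0.    1.53  1.63] F [ 0.2 -1.1  5.6] op 0.008330408160848896
tool shift units [-0.09 -0.02 -0.  ]
[-0.20267541 -0.03455909  0.05206103] 0.0372697866987437 20.00169321661815
```

The screw seats at a tool yaw of about -6°, which agrees with the unit yaw from vision. I'll back off 90° to a yaw of about +84°.

Request:
move_arm:
  plan:
    - [0, 0, -0.5, 0, 0, 0, 0]
    - [0, 0, -1, 0, 0, 0, 0]
    - [0, 0, -1, 0, 0, 0, 0]
    - [0, 0, -1, 0, 0, 0, 0]
    - [0, 0, -1, 0, 0, 0, 0]
    - [0, 0, -1, 0, 0, 0, 0]
    - [0, 0, -1, 0, 0, 0, 0]
    - [0, 0, -1, 0, 0, 0, 0]
    - [0, 0, -0.5, 0, 0, 0, 0]
    - [0, 0, 0, 0, 0, 0, 0]

```text
t: 19.45
tool_pos: [0.5547, 0.0278, 0.2349]
orientation: [-2.93, -1.129, -0.001]
force: [-1.9, 2.4, 5.7]
opening: 0.0087
gripper_force: 20.0
```

Request:
move_arm:
  plan:
    - [0, 0, -0.5, 0, 0, 0, 0]
    - [0, 0, -1, 0, 0, 0, 0]
    - [0, 0, -1, 0, 0, 0, 0]
    - [0, 0, -1, 0, 0, 0, 0]
    - [0, 0, -1, 0, 0, 0, 0]
    - [0, 0, -1, 0, 0, 0, 0]
    - [0, 0, -1, 0, 0, 0, 0]
    - [0, 0, -1, 0, 0, 0, 0]
    - [0, 0, -0.5, 0, 0, 0, 0]
    - [0, 0, 0, 0, 0, 0, 0]

```text
t: 20.45
tool_pos: [0.5538, 0.0282, 0.2349]
orientation: [-2.216, -2.223, 0.0]
force: [-7.0, 3.3, 9.3]
opening: 0.0079
gripper_force: 20.0
```

Run:
```python
from h import *
go(.555,.0268,.235); s=read_state(); print(s['wrist_torque'],s['joint_torque'][5],s['gripper_force'])
```

```text
pos [0.5538 0.0282 0.2349] yaw 90.2 tilt [-0.0022  0.0021] q [-0.04  0.01  1.61  0.    1.53 -0.05] F [-7.   3.3  9.3] op 0.007892513528538697
tool shift units [-0.06  0.05 -0.  ]
[0.62810169 1.05659173 0.01085674] -0.919128879904747 20.002171131782234
```

I turned 96° rather than 90°, because each ramp summed to 8 units. I'll turn back 6° to a yaw of 84° and relieve the side load.

Request:
move_arm:
  plan:
    - [0, 0, 0, 0.02, -0.04, -0.03, 0]
    - [0, 0, 0.3, 0, 0, 0, 0]
    - [0, 0, 0.4, 0, 0, 0, 0]
    - [0, 0, 0.3, 0, 0, 0, 0]
    - [0, 0, 0, 0, 0, 0, 0]
    - [0, 0, 0, 0, 0, 0, 0]
    - [0, 0, 0, 0, 0, 0, 0]
    - [0, 0, 0, 0, 0, 0, 0]
    - [0, 0, 0, 0, 0, 0, 0]
    - [0, 0, 0, 0, 0, 0, 0]

```text
t: 21.45
tool_pos: [0.5539, 0.0282, 0.235]
orientation: [-2.333, -2.102, -0.001]
force: [1.1, 6.0, 1.2]
opening: 0.0081
gripper_force: 20.0
```

Run:
```python
from h import *
go(.555,.0268,.235); s=read_state(); print(s['wrist_torque'],s['joint_torque'][5],s['gripper_force'])
c=cam('wrist'); save('w4',c['frame']); c=cam('top'); P=pts(c)
m=(np.hypot(P[...,0]-.563,P[...,1]-.117)<.018)&(P[...,2]>.2)&(P[...,2]<.24); print('knob z',np.median(P[m][:,2]) if m.any() else None)
```

```text
pos [0.5539 0.0282 0.235 ] yaw 84.0 tilt [-0.0002  0.0014] q [-0.04  0.01  1.61  0.    1.53  0.06] F [1.1 6.  1.2] op 0.008071220801148818
tool shift units [-0.05  0.05 -0.  ]
[ 0.8716654  -0.29940687 -0.03108822] -0.04543959628790617 20.00115972245112
knob z 0.22280728403897085
```

View pics/w4.png

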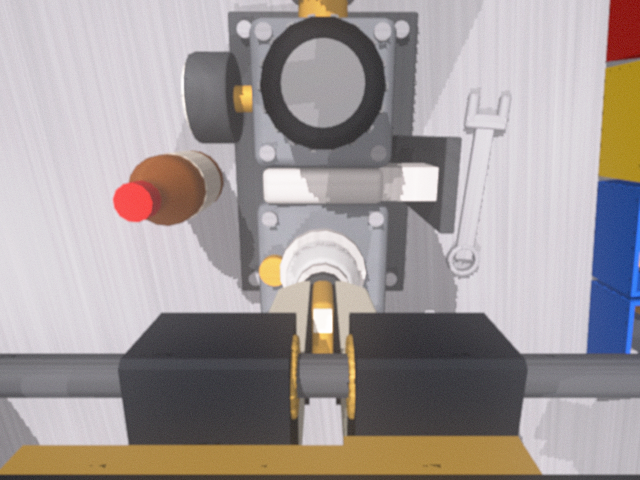

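The wrist view shows the unit square to the image. The blade is gripped at (322,320), lying along the unit's y, which is a quarter turn from seated. The knob top measures 222.8 mm, and the wrench and bottle haven't moved. Handing in.

```bash
python3 -c "
from plant import *
print(close_job())"
```

```text
the job is handed in; nothing more can be done
None
```

The job is handed in: the regulator knob is locked down (top measured at about 223 mm), and the thumbscrew was seated, then backed off a quarter turn (it briefly went about 6° past and was brought back), with the gripper still holding it at 20 N and nothing else on the bench touched.

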